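# Lock a shelf bracket into a slotted upright

## Robot

A 7-joint arm with a two-finger parallel gripper is mounted at the origin on the work surface. World frame = base frame: x ahead of the robot, y to its left, z up, the work surface at z = 0. Lengths are in m, angles in degrees, forces in N, time in s.
With the tool pointing down it reaches from about 0.425 to 1.025 m from the base axis. Payload 9.4 kg.
Tool frame: the origin (TCP) lies at the centre of the arm's flange, where the gripper is bolted on; the fingertips stand 173 mm ahead of it and the grasp point (between the pads) lies 155 mm ahead of it (tcp_to_grasp is the distance from the TCP to the grasp point, in m); z points along the fingers, y is the direction in which the jaws open and shut (so a half turn about z gives the same grasp; the last joint's range is limited). The gripper opens to 85 mm and grips with 20 to 120 N. Pads are 22 mm wide; open, the fingers measure 114 mm over their backs; the gripper's body (76 mm by 85 mm) begins 54 mm behind the grasp point. The pads swing forward as they close: fully open they stand 13 mm farther back than shut.
Start: joints at [-81.457, 34.337, -0.143, 91.639, 0.103, 54.024, -4.572], TCP at [0.162, 0.707, 0.405] pointing down, gripper open.
Joint ranges: [-147.43, 147.43], [-19.82, 112.94], [-74.19, 73.91], [6.32, 146.72], [-59.91, 239.91], [6.04, 106.73], [-150.56, 150.56]. Speed limits (degrees/s): [127.2, 127.2, 172.46, 172.46, 180, 180, 180].

## Interface

Orientations are given as a 3x3 rotation matrix whose columns are the frame's x, y, z axes.
In Python, from bench import * gives the robot as it stands.
- The arm moves only by the tool carry_out, never from a script. Its argument "plan" is a list of rows, each an object with "angular": the turn, a rotation vector about the tool's x, y, z in units of 5 degrees (1.0 is 5 degrees), a list of three; "offset": the shift along the tool's x, y, z in units of 60 mm (1.0 is 60 mm), a list of three; "hand": the opening, from 0 (shut) to 1 (fully open). In form: [{"angular": [rx, ry, rz], "offset": [dx, dy, dz], "hand": hand}, ...]. A call has 1 to 5 rows; each row shifts and turns the pose as measured when the row begins, along the tool's axes as they then stand; what a row does not reach is not made up. A row lasts 1/8 s, in which the tool goes at most 62.5 mm and 10.7 degrees, less where a joint would pass 70% of its speed; a pose out of reach is approached as far as the arm can. A call is refused whole if a number of a shift passes 1 or a number of a turn 1, either way. A call with a gripper value outside its range is refused whole. The fingers move at their own pace and stop on an object; "newtons" is the grip in N (left out, the last holds). Time passes only in rows, so rows that do not move let the fingers close. It gives the time, the measured TCP pose, the force and the opening at its end, in the units of the state.
- observe(): the state, without advancing time (a new reading comes with each control period).
- grab_frame(name): name is "side" or "top" or "wrist"; returns a dict with "color" (480x640x3 uint8, red, green, blue), "K" (3x3 intrinsics, pixels), "T" (4x4, takes a point from camera to world coordinates); the wrist camera has in their place "T_tool_cam" (4x4, takes a point from camera to tool coordinates, whose origin is the TCP and whose axes are the flange's). Camera axes: x right, y down, z forward; pixel columns grow to the right and rows downward; lengths in m; the calibration is good to about 2 mm. The wrist camera is an equidistant fisheye: a pixel r from the principal point sees the ray r / f radians off the axis. A picture is of the moment at which its call begins: read the wrist's pose just before it. There is no depth.
- sign_off(): hands the job in, once; it reports no verdict.
The state is a dict: "clock": time; "joints": joint angles; "qvel": joint speeds; "tau": joint torques, N m; "tool_pos": TCP position; "orientation": TCP orientation; "wrist_force": force on the tool from outside, world axes, zero at the start; "torque": the same for the moment, N m; "opening": opening from 0.0 (shut) to 1.0 (fully open).
Only numpy, scipy, OpenCV 4.12 (cv2) and the standard library are available. Lean on these libraries where they do the work, as an engineer would, in place of code of your own. Each camera call takes 0.05 s, during which the arm holds its last target.

## Task

Fit the loose shelf bracket to the empty slotted upright: hook both of its lugs into the upper two slots, then press it down until it is fully home and the spring catch snaps out over the top of its back plate, and let go. Do it by feel and gently, without ramming the bracket against the upright, and leave the other things on the bench where they are.

Things in the scene. Friction and masses are not known exactly. Their poses are not given: they have to be found in the camera images.
- bracket: Loose grey steel shelf bracket, 0.2 to 0.31 kg, standing on its ledge. Origin: middle of the lower edge of the back plate's rear face; x = the way the lugs point, y across, z up. In mm: back plate x -4 to 0, 28 wide, z 0 to 72; ledge x -150 to 0, 30 wide, z 0 to 4; web 8 thick in y, z 4 to 72 for x -75 to -4, z 4 to 30 for x -145 to -75.
- web (a point): A good place to grip the bracket from above across its 8 mm web: at bracket x -58, y 0, z 45 mm (27 mm under the web's top edge). Axes as the bracket.
- lug (a point): Root of the upper of the bracket's two equal downturned lugs: rear face of the back plate, under the neck, at bracket z 50 mm (the lower lug's is at z 10). From this point each lug, 6 mm thick in y, has a neck x 0 to 5.5, z 0 to 8 and behind it a tooth x 5.5 to 11.5, z -10 to 8 mm.
- upright: Empty slotted upright, fixed. Origin: on the bench under the middle of the slotted face, which is the plane x = 0 and looks to -x; a fitted bracket has the same axes. Foot x -45 to 65 mm, 100 wide, 14 high; post 40 wide, top z 182 if pushed right in. The post is drawn out of its foot by an unmeasured 3 to 33 mm: slots, catch, step and top are all that much higher. Fails over 55 N of summed contact force, about 25 N of push.
- slot_line (a point): Where the seated bracket's origin would be WITH THE POST PUSHED RIGHT IN: in the face plane, z 92 mm, axes as the upright; the real place is 3 to 33 mm higher. Slots on the centre line, 10 wide and 22 high, in a 4 mm plate; lower edges 10 and 50 mm above the seat (the two to use), a spare one 40 mm lower. Seated, the necks rest on those edges.
- enter_line (a point): Where the bracket's origin would be, hooked in flush before pressing down, WITH THE POST PUSHED RIGHT IN: 12 mm above slot_line, axes as the upright. The real place is 3 to 33 mm higher, as the post is: feel for it. The lugs pass within 2 mm of it. Lugs touching the plate beside a slot stop the origin 11.5 mm short (upright x -11.5 mm).
- catch (a joint): Spring catch of the upright: dark steel fork, two prongs 7 wide with 12 between (the lugs pass), 9 high, standing 6 mm out of the face, underside 74.5 mm above the real seat. 0 = out; grows (m) as it is pushed into the face against 1.5 to 3 N. A bracket hooked in flush holds it in by about 0.006; it snaps out over the back plate's top edge when the bracket is fully home.
- step (a joint): Sprung step of the empty upright: dark steel block 22 wide, 1 to 13 mm in front of the face, top 6 mm above the real seat when free. 0 = free, 0.006 m = pressed down by a bracket fully home; it pushes back 4.5 N at first, 7.5 N at the bottom, more than the bracket weighs, and lifts an unlocked one. A locked bracket rises 2 to 3 mm until it bears on the catch (reads about 0.0035).
- upright_done: The other upright, fixed to the bench, of the same build and with the same origin and axes, with its bracket already fitted and locked (ledge reaching 150 mm out to -x, z 110; top of bracket z 182, post top z 200). An obstacle and an example.
- spool_a: Loose small wire spool standing on end, 90 diameter, 60 high; origin under its centre. Leave alone.
- spool_b: Loose larger wire spool standing on end, 100 diameter, 70 high; origin under its centre. Leave alone.
- carton: Loose cardboard carton 90 x 120 x 70 high; origin under its centre. Leave alone.
- tape: Roll of paper tape lying flat, 100 outer diameter, 25 high; origin under its centre. Leave alone.
- driver: Screwdriver lying on the bench; origin at its middle underside. Leave alone.
- brace: Flat steel corner brace lying flat, L-shape with two legs 90 long, 20 wide, 5 thick, without lugs; origin at its outer corner, legs along its x and y. Leave alone.
- tray: Grey plastic parts tray 120 x 160 x 50 high with two steel bushes in it; origin under its centre. Leave alone.

How it is judged (in metres and radians):
On the way, in this order (a step that is already met when the one before it is completed fails the run):
1. The bracket is hooked in: flush on the upright at the upper two slots, its back plate pushing the spring catch in (x of bracket in the frame of upright between -0.005 and 0.004 m and y of bracket in the frame of upright between -0.006 and 0.006 m and angle between the x axis of bracket and the x axis of upright, either way round below 0.12 rad and angle between bracket's own z axis and vertical below 0.12 rad and z of bracket in the frame of upright between 0.1 and 0.142 m and value of joint catch above 0.003 m), for 0.05 s.
2. The bracket is pressed home: the step is down and the catch has snapped out over it (x of bracket in the frame of upright between -0.005 and 0.004 m and y of bracket in the frame of upright between -0.006 and 0.006 m and angle between the x axis of bracket and the x axis of upright, either way round below 0.12 rad and angle between bracket's own z axis and vertical below 0.12 rad and z of bracket in the frame of upright between 0.091 and 0.131 m and value of joint catch below 0.0015 m and value of joint step above 0.002 m), for 0.2 s.
At the end, for the whole second after the job is handed in: The bracket hangs at rest and released on the empty upright's upper two slots, flush (within 5 mm), centred within 6 mm, straight and upright within 0.12 rad, holding the step down by more than 2 mm under the catch, which is out again (under 1.5 mm pushed in) (all of step 2 and linear speed of bracket below 0.02 m/s); the robot touches nothing.
It fails at once if The bracket and the upright are pressed together with more than 55 N (sum over their contacts) (contact force between bracket and upright above 55 N).
It fails at once if A bystander is pushed or carried more than 30 mm (distance of any of spool_a, spool_b, carton, tape, driver, brace, tray from where it was at the start of the episode above 0.03 m).
It also fails if it takes over 51 s, if anything falls off the work surface, if the arm or the gripper's body presses on something with over 40 N, if the wrist force passes 120 N, or if a joint passes its speed limit or range.

## Working session

There is one attempt and no reset: what is moved stays moved. The work goes in short steps, Python scripts to look and compute and a tool call to move; the robot and the scene stay as the last step left them, time stands still between calls to the robot, and variables do not carry over. Pictures are saved under pics/ and viewed, and the job is handed in when it is done.

Besides the shell and the picture viewer there is one more tool, called after "Request:" as name(argument=value, ...) on one line, values as JSON. carry_out: Moves the arm, as the interface text tells. Its arguments: {"type":"object","properties":{"plan":{"type":"array","items":{"type":"object","properties":{"angular":{"type":"array","items":{"type":"number"}},"offset":{"type":"array","items":{"type":"number"}},"hand":{"type":"number"}}}},"newtons":{"type":"number"}},"required":["plan"]}

```bash
mkdir -p pics; ls
python3 - <<'E'
from bench import *
import cv2
s=observe(); print(s)
for n in ["side","top","wrist"]:
    f=grab_frame(n); cv2.imwrite(f"pics/{n}0.png",f["color"][:,:,::-1]); print(n,f["K"],f.get("T",f.get("T_tool_cam")))
E
```

```text
pics
{'clock': 0.0, 'joints': array([-81.45626271,  34.38733165,  -0.14783176,  91.68000525,
         0.10508407,  54.02338968,  -4.57247281]), 'qvel': array([-0.11717459,  0.03595647, -0.00220783, -0.05361608,  0.05434667,
        0.182583  ,  0.01063608]), 'tau': array([-1.31488257e-03, -7.76436138e+01,  1.56437002e+00, -2.58026111e+01,
        1.22474527e-02,  8.75063794e-03, -5.66640563e-05]), 'tool_pos': array([0.16226259, 0.70641334, 0.40378649]), 'orientation': array([[-9.74635011e-01,  2.23800251e-01, -2.04858809e-04],
       [ 2.23800294e-01,  9.74633762e-01, -1.56802924e-03],
       [-1.51263028e-04, -1.57410366e-03, -9.99998750e-01]]), 'wrist_force': array([ 0.414898  ,  0.26868844, -0.09215899]), 'torque': array([0.05622757, 0.02843402, 0.02751282]), 'opening': 0.9999841788251911}
side [[499.86069792   0.         327.93702005]
 [  0.         499.86069792 239.66982955]
 [  0.           0.           1.        ]] [[-0.99651502 -0.02165387  0.08055389  0.42423628]
 [-0.08084721  0.4884367  -0.86884597  0.93281391]
 [-0.0205316  -0.87233061 -0.48848516  0.6401692 ]
 [ 0.          0.          0.          1.        ]]
top [[491.29865902   0.         320.02008825]
 [  0.         491.29865902 238.18598798]
 [  0.           0.           1.        ]] [[-0.01731756 -0.98960665  0.14275429  0.41035044]
 [-0.99982223  0.01607477 -0.00985462 -0.02374739]
 [ 0.00745745 -0.14289957 -0.9897091   1.00400844]
 [ 0.          0.          0.          1.        ]]
wrist [[371.64829954   0.         325.26604867]
 [  0.         371.64829954 236.40257176]
 [  0.           0.           1.        ]] [[-6.48765057e-04 -9.45869046e-01 -3.24547881e-01  8.46427826e-02]
 [ 9.99999763e-01 -6.88140309e-04  6.54976952e-06 -9.69730386e-05]
 [-2.29529703e-04 -3.24547800e-01  9.45869268e-01  3.11842614e-02]
 [ 0.00000000e+00  0.00000000e+00  0.00000000e+00  1.00000000e+00]]
```

View pics/side0.png

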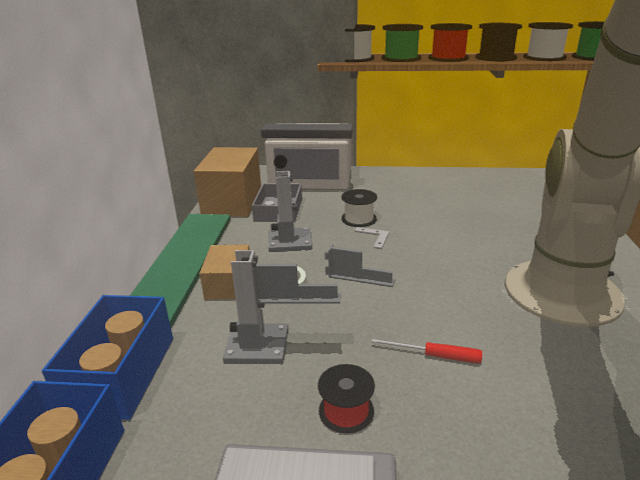

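View pics/top0.png

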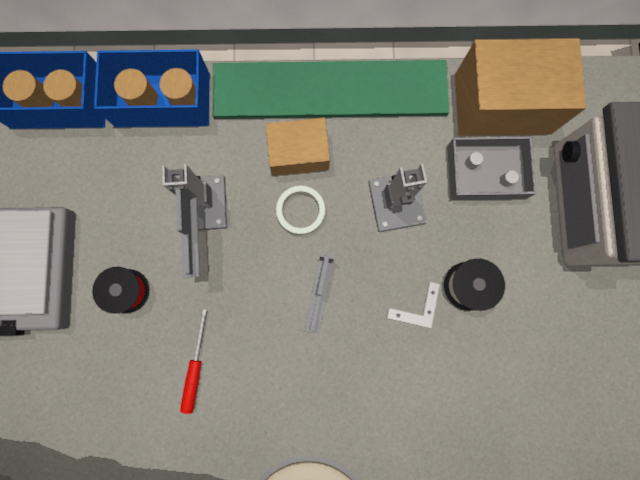

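View pics/wrist0.png

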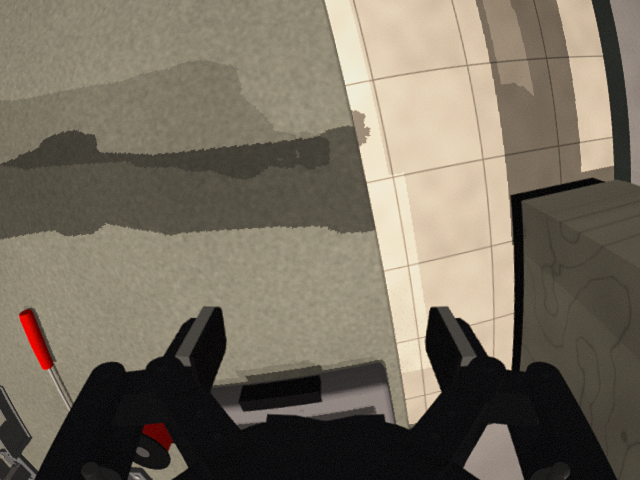

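The top view shows the bracket at about (320,293), the empty upright at (400,200) and the done upright at (200,210). I'll zoom in on them.

Run:
```python
import cv2
t=cv2.imread("pics/top0.png"); s=cv2.imread("pics/side0.png")
cv2.imwrite("pics/tz.png",cv2.resize(t[140:345,295:445],None,fx=3.9,fy=3.9*0.75 if 0 else 2.92,interpolation=3) if 0 else cv2.resize(t[150:345,290:450],None,fx=3,fy=3,interpolation=cv2.INTER_CUBIC))
cv2.imwrite("pics/sz.png",cv2.resize(s[145:295,225:405],None,fx=4,fy=4,interpolation=cv2.INTER_CUBIC))
```

```text
(no output)
```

View pics/tz.png

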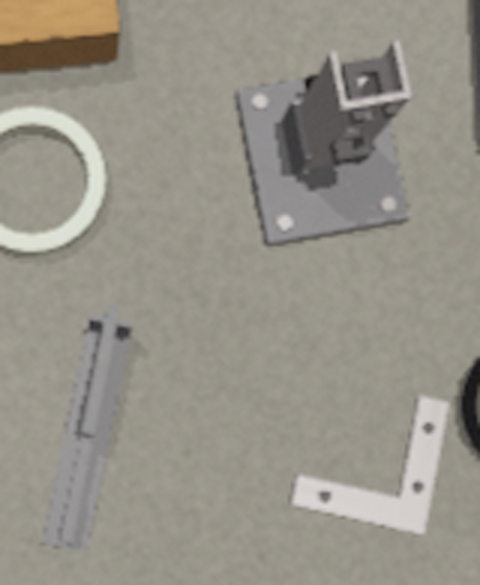

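View pics/sz.png

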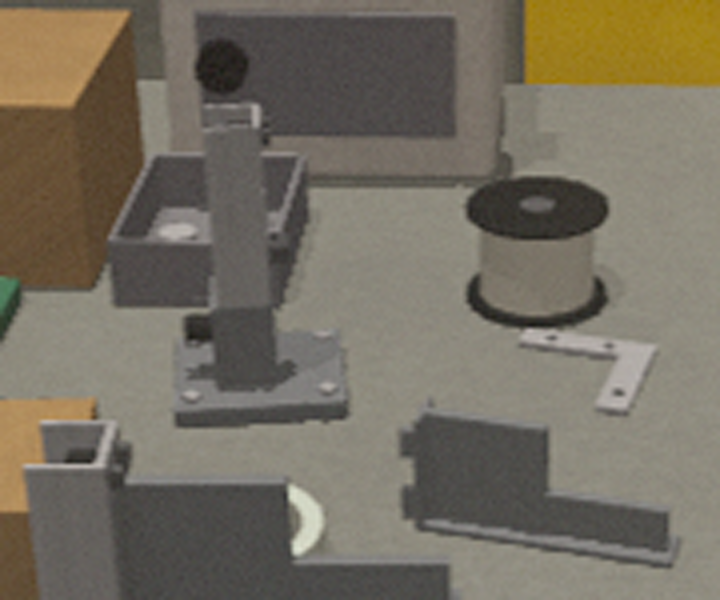

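```bash
cat > h.py <<'E'
from bench import *
import numpy as np, cv2
def ray(f,uv,s=None):
    uv=np.asarray(uv,float); K=f["K"]
    x=(uv[0]-K[0,2])/K[0,0]; y=(uv[1]-K[1,2])/K[1,1]
    if "T" in f: d=np.array([x,y,1.]); T=f["T"]
    else:
        th=np.hypot(x,y); k=np.sin(th)/th if th>1e-9 else 1.
        d=np.array([x*k,y*k,np.cos(th)])
        W=np.eye(4); W[:3,:3]=s["orientation"]; W[:3,3]=s["tool_pos"]; T=W@f["T_tool_cam"]
    d=T[:3,:3]@d; return T[:3,3],d/np.linalg.norm(d)
def onz(f,uv,z,s=None):
    o,d=ray(f,uv,s); return o+d*(z-o[2])/d[2]
def proj(f,p,s=None):
    if "T" in f: T=f["T"]
    else:
        W=np.eye(4); W[:3,:3]=s["orientation"]; W[:3,3]=s["tool_pos"]; T=W@f["T_tool_cam"]
    c=T[:3,:3].T@(np.asarray(p)-T[:3,3]); K=f["K"]
    if "T" in f: q=c[:2]/c[2]
    else:
        r=np.hypot(c[0],c[1]); q=c[:2]/r*np.arctan2(r,c[2])
    return np.array([K[0,0]*q[0]+K[0,2],K[1,1]*q[1]+K[1,2]])
def tri(rays):
    A=np.zeros((3,3));b=np.zeros(3)
    for o,d in rays:
        P=np.eye(3)-np.outer(d,d);A+=P;b+=P@o
    p=np.linalg.solve(A,b); return p,[np.linalg.norm((np.eye(3)-np.outer(d,d))@(p-o)) for o,d in rays]
def rots(R): return cv2.Rodrigues(R)[0].ravel()
def todo(s,pos,R=None):
    """needed shift in tool axes (units 60mm) and turn (units 5deg)"""
    Rt=s["orientation"]; print("offset units",np.round(Rt.T@(np.asarray(pos)-s["tool_pos"])/.06,3))
    if R is not None: print("angular units",np.round(np.degrees(rots(Rt.T@R))/5,3))
def snap(n,name):
    s=observe(); f=grab_frame(n); cv2.imwrite("pics/"+name,f["color"][:,:,::-1]); return s,f
def save(n,name):
    import pickle
    s,f=snap(n,name+".png"); pickle.dump((s,f),open(name+".pkl","wb")); return s,f
def load(name):
    import pickle; return pickle.load(open(name+".pkl","rb"))
E
python3 - <<'E'
from h import *
s,f=save("top","top1"); print(observe()["clock"])
print("brk mid",onz(f,(320,293),.02), "front top",onz(f,(326,258),.07),"tail",onz(f,(312,331),.004))
for u in [(369.3,180.7),(379,231),(426,222.7)]: print("foot",onz(f,u,.014))
# bolts
for u in [(376.7,183.7),(385,224),(419.7,218)]: print("bolt",onz(f,u,.015))
E
```

```text
0.2
brk mid [ 0.44199924 -0.03159506  0.02      ] front top [ 0.50665512 -0.04380521  0.07      ] tail [ 0.36716159 -0.01440107  0.004     ]
foot [ 0.67185302 -0.1378177   0.014     ]
foot [ 0.56601675 -0.15429794  0.014     ]
foot [ 0.58167165 -0.25125776  0.014     ]
bolt [ 0.66497742 -0.15282086  0.015     ]
bolt [ 0.58014608 -0.16694295  0.015     ]
bolt [ 0.59147516 -0.23856883  0.015     ]
```

Run:
```python
from h import *
s=observe()
todo(s,(0.60,0.25,0.47)); R=s["orientation"]
print(np.round(R.T@(np.array([.62,-.2,.47])-np.array([.6,.25,.47]))/.06,2))
```

```text
offset units [-8.813 -5.783 -1.091]
[-2.   -7.23  0.01]
```

Request:
carry_out(plan=[{"angular": [0,0,0],"offset": [-0.8,-0.6,-0.2],"hand": 1},{"angular": [0,0,0],"offset": [-0.8,-0.6,-0.2],"hand": 1},{"angular": [0,0,0],"offset": [-0.8,-0.6,-0.2],"hand": 1},{"angular": [0,0,0],"offset": [-0.8,-0.6,-0.2],"hand": 1},{"angular": [0,0,0],"offset": [-0.8,-0.6,-0.2],"hand": 1}])

```text
clock: 0.82
tool_pos: [0.3568, 0.4756, 0.4626]
orientation: [[-0.977, 0.215, -0.003], [0.215, 0.977, -0.003], [0.002, -0.003, -1.0]]
wrist_force: [1.1, 0.4, -0.2]
opening: 1.0
```

Request:
carry_out(plan=[{"angular": [0,0,0],"offset": [-0.8,-0.6,0],"hand": 1},{"angular": [0,0,0],"offset": [-0.8,-0.6,0],"hand": 1},{"angular": [0,0,0],"offset": [-0.7,-0.7,0],"hand": 1},{"angular": [0,0,0],"offset": [-0.7,-0.7,0],"hand": 1},{"angular": [0,0,0],"offset": [-0.7,-0.7,0],"hand": 1}])

```text
clock: 1.45
tool_pos: [0.5363, 0.2261, 0.4643]
orientation: [[-0.977, 0.215, 0.0], [0.215, 0.977, 0.0], [-0.0, 0.0, -1.0]]
wrist_force: [0.6, 0.7, -0.6]
opening: 0.998
```

Request:
carry_out(plan=[{"angular": [0,0,0],"offset": [-0.4,-0.9,0],"hand": 1},{"angular": [0,0,0],"offset": [-0.4,-0.9,0],"hand": 1},{"angular": [0,0,0],"offset": [-0.4,-0.9,0],"hand": 1},{"angular": [0,0,0],"offset": [-0.4,-0.9,0],"hand": 1},{"angular": [0,0,0],"offset": [-0.4,-0.9,0],"hand": 1}])

```text
clock: 2.08
tool_pos: [0.5976, -0.0729, 0.4643]
orientation: [[-0.977, 0.214, 0.002], [0.214, 0.977, 0.0], [-0.001, 0.001, -1.0]]
wrist_force: [0.9, 0.7, -0.0]
opening: 0.999
```

Request:
carry_out(plan=[{"angular": [0,0,0],"offset": [-0.4,-0.9,0],"hand": 1},{"angular": [0,0,0],"offset": [-0.4,-0.9,0],"hand": 1},{"angular": [0,0,0],"offset": [-0.3,-0.5,0],"hand": 1},{"angular": [0,0,0],"offset": [0,0,0],"hand": 1}])

```text
clock: 2.58
tool_pos: [0.6322, -0.2327, 0.4637]
orientation: [[-0.975, 0.221, 0.001], [0.221, 0.975, -0.002], [-0.001, -0.001, -1.0]]
wrist_force: [0.6, 0.3, 0.9]
opening: 0.997
```

Run:
```python
from h import *
s,f=save("wrist","w1"); print(s["tool_pos"],s["clock"],s["qvel"].round(2))
```

```text
[ 0.63219526 -0.23272569  0.46369444] 2.575 [-0.28 -0.41 -1.44  1.29 -0.51  0.32 -0.38]
```

View pics/w1.png

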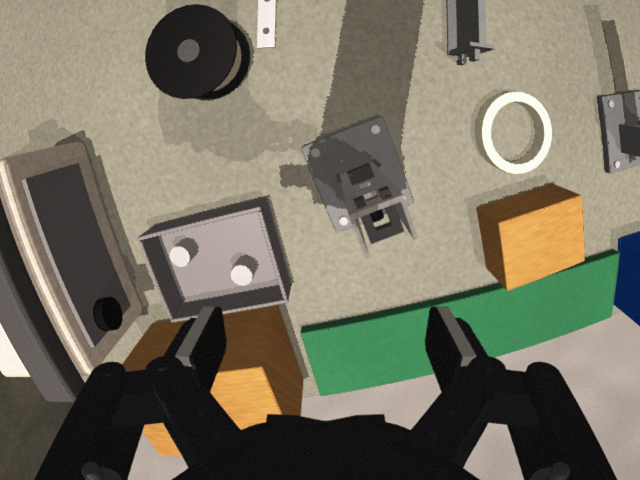

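The upright is seen from above at about (355,185), and the bracket's lug end at (467,55). Zooming in.

Run:
```python
import cv2
t=cv2.imread("pics/w1.png")
cv2.imwrite("pics/w1z.png",cv2.resize(t[110:260,290:430],None,fx=4,fy=4,interpolation=cv2.INTER_CUBIC))
```

```text
(no output)
```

View pics/w1z.png

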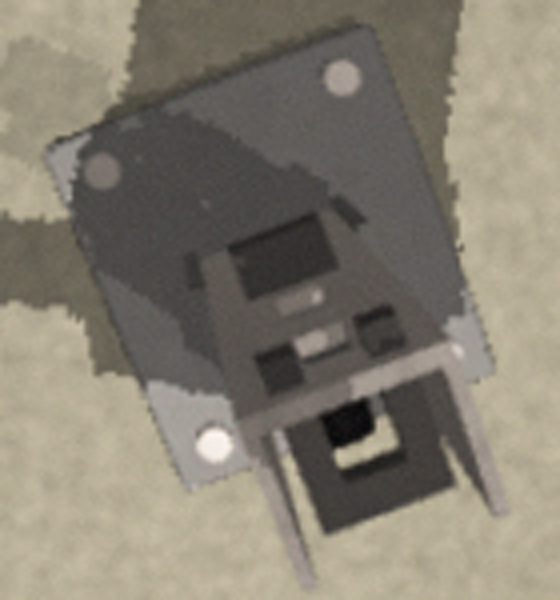

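Run:
```python
from h import *
s,f=load("w1")
px=lambda u:(290+(u[0]-1.5)/4,110+(u[1]-1.5)/4)
FL,FR,BR,BL=[onz(f,px(u),.014,s)[:2] for u in [(48,147),(372,25),(493,372),(190,490)]]
print(FL,FR,BR,BL,[np.linalg.norm(a-b).round(4) for a,b in [(FL,FR),(BL,BR),(FL,BL),(FR,BR)]])
P=np.array([FL,FR,BR,BL]);L=np.array([[-45,-50],[-45,50],[65,50],[65,-50]])/1000.
# FL is image-left = -y
c=P.mean(0);l=L.mean(0);H=(L-l).T@(P-c);U,S,V=np.linalg.svd(H);R=(U@V).T
o=c-R@l;yaw=np.degrees(np.arctan2(R[1,0],R[0,0]));print("origin",o,"yaw",yaw,"resid mm",((P-(L@R.T+o))*1000).round(1).tolist())
for n,u in [("topL",(240,420)),("topR",(452,342)),("slot",(318,340)),("step",(283,255))]:
    a,d=ray(f,px(u),s); nx=R[:,0]; t=((o-a[:2])@nx)/(d[:2]@nx); p=a+t*d; print(n,"y",R[:,1]@(p[:2]-o),"z",p[2])
for n,u in [("stepTopfront L",(230,252)),("stepTopfrontR",(322,215))]:
    a,d=ray(f,px(u),s); nx=R[:,0]; t=((o-.013*nx-a[:2])@nx)/(d[:2]@nx); p=a+t*d; print(n,"y",R[:,1]@(p[:2]-o),"z",p[2])
```

```text
[ 0.5802397  -0.24877925] [ 0.56583412 -0.1527687 ] [ 0.67201075 -0.13659792] [ 0.68806439 -0.2317323 ] [np.float64(0.0971), np.float64(0.0965), np.float64(0.1092), np.float64(0.1074)]
origin [ 0.61665836 -0.19402124] yaw 8.926656700400377 resid mm [[0.3, 1.6], [1.4, -1.2], [-1.1, -2.1], [-0.6, 1.6]]
topL y -0.01961045587511968 z 0.18932407814565438
topR y 0.018785146658700104 z 0.19050020817984606
slot y -0.0014815323012184875 z 0.1564982717373875
step y 0.0005932214530890718 z 0.06103262319445685
stepTopfront L y -0.011391031071290428 z 0.10425456387729637
stepTopfrontR y 0.010916279881613469 z 0.1017838934730021
```

Run:
```python
from h import *
s,f=save("side","side1")
t=f["color"][:,:,::-1]
a=cv2.resize(t[165:255,262:322],None,fx=6,fy=6,interpolation=cv2.INTER_CUBIC)
b=cv2.resize(t[240:330,225:285],None,fx=6,fy=6,interpolation=cv2.INTER_CUBIC)
cv2.imwrite("pics/s1z.png",np.hstack([a,b]))
```

```text
(no output)
```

View pics/s1z.png

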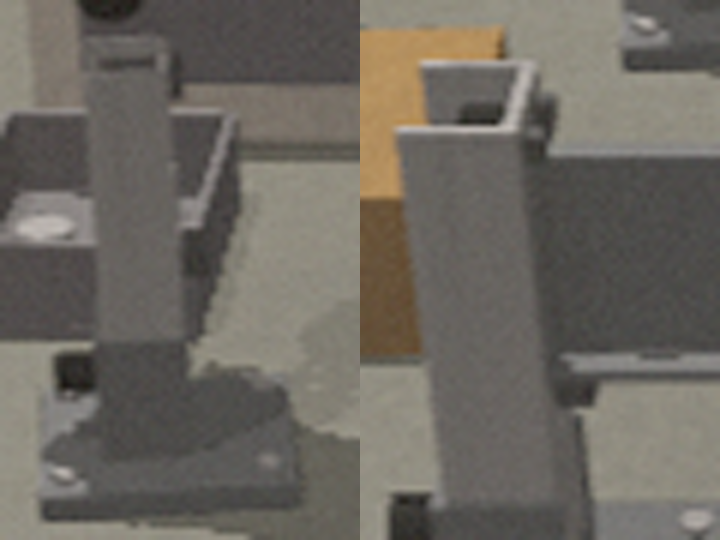

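Run:
```python
from h import *
s,f=load("side1")
yaw=np.radians(8.93);o=np.array([.6167,-.1940]);nx=np.array([np.cos(yaw),np.sin(yaw)]);ny=np.array([-nx[1],nx[0]])
for n,u,xl,yl in [("near front",(171,67),0,.02),("near back",(85,66),None,.02),("far front",(163,39),0,-.02)]:
    a,d=ray(f,(262+(u[0]-2.5)/6,165+(u[1]-2.5)/6))
    # intersect plane y_local=yl
    t=((o+yl*ny-a[:2])@ny)/(d[:2]@ny);p=a+t*d;print(n,"x",nx@(p[:2]-o),"z",p[2])
p=onz(f,(225+164.5/6,240+125.5/6),.2);print("done near front",p)
q=onz(f,(225+(527-360)/6,240+63/6),.2);print("done far front",q,np.linalg.norm(p-q))
t=load("top1")[1]
print("pred in top view",proj(t,p),proj(t,q))
cv2.imwrite("pics/t1z.png",cv2.resize(t["color"][150:240,150:240,::-1],None,fx=6,fy=6,interpolation=cv2.INTER_CUBIC))
```

```text
near front x 0.0006337544112434329 z 0.19103536326980974
near back x 0.034694438968101815 z 0.19318660588148284
far front x 0.003768151541494286 z 0.18748120093166648
done near front [0.61816891 0.22860148 0.2       ]
done far front [0.6248219  0.19429748 0.2       ] 0.034943193273417626
pred in top view [163.66059111 186.41837487] [184.28085171 182.24600217]
```

View pics/t1z.png

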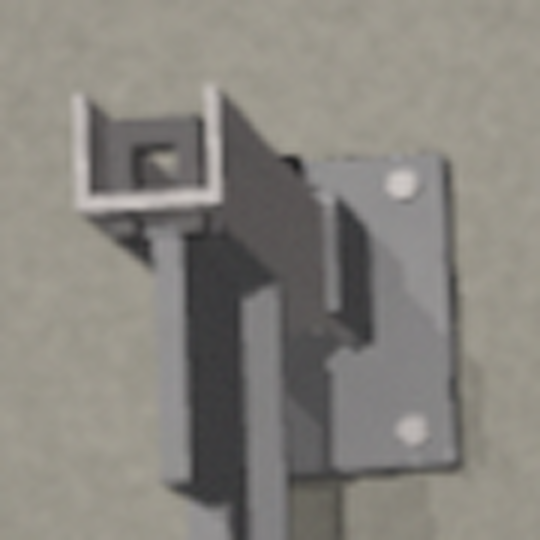

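Run:
```python
from h import *
s=observe();todo(s,(.46,-.033,.40))
```

```text
offset units [3.515 2.571 1.061]
```

Request:
carry_out(plan=[{"angular": [0,0,0],"offset": [0.75,0.55,0.2],"hand": 1},{"angular": [0,0,0],"offset": [0.75,0.55,0.2],"hand": 1},{"angular": [0,0,0],"offset": [0.75,0.55,0.2],"hand": 1},{"angular": [0,0,0],"offset": [0.75,0.55,0.2],"hand": 1},{"angular": [0,0,0],"offset": [0.6,0.4,0.3],"hand": 0.6}])

```text
clock: 3.3
tool_pos: [0.4494, -0.0193, 0.3966]
orientation: [[-0.978, 0.209, 0.005], [0.209, 0.978, 0.003], [-0.004, 0.004, -1.0]]
wrist_force: [0.9, 0.6, 0.3]
opening: 0.816
```

Request:
carry_out(plan=[{"angular": [0,0,0],"offset": [0,0,0],"hand": 0.6},{"angular": [0,0,0],"offset": [0,0,0],"hand": 0.6}])

```text
clock: 3.55
tool_pos: [0.4466, -0.0151, 0.3966]
orientation: [[-0.98, 0.2, 0.003], [0.2, 0.98, 0.004], [-0.002, 0.004, -1.0]]
wrist_force: [0.4, -0.7, -0.6]
opening: 0.603
```

Run:
```python
from h import *
s,f=save("wrist","w2"); print(s["tool_pos"],s["clock"],s["qvel"].round(2))
cv2.imwrite("pics/w2z.png",cv2.resize(f["color"][60:330,230:460,::-1],None,fx=2.2,fy=2.2,interpolation=cv2.INTER_CUBIC))
```

```text
[ 0.44662162 -0.01505711  0.39658632] 3.55 [-1.08 -0.6  -0.96  1.59 -0.06 -0.08 -0.7 ]
```

View pics/w2.png

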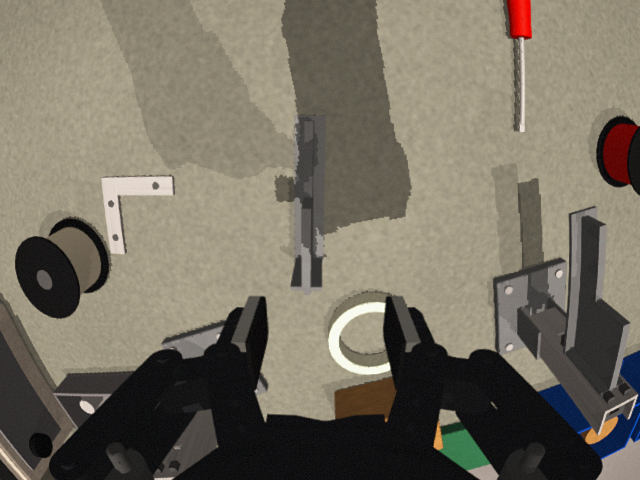

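View pics/w2z.png

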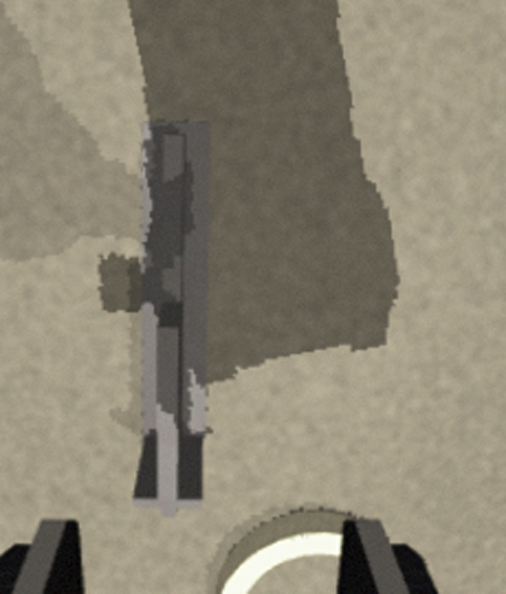

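Run:
```python
from h import *
s,f=load("w2")
px=lambda u:(230+(u[0]-.6)/2.2,60+(u[1]-.6)/2.2)
P=[onz(f,px(u),z,s)[:2] for u,z in [((133,502),.072),((203,502),.072),((150,123),.004),((210,122),.004),((168,500),.072),((157,327),.072),((179,327),.072)]]
bl,br,tl,tr,wm,w1,w2=P
print("plate w",np.linalg.norm(bl-br),"ledge w",np.linalg.norm(tl-tr),"length",np.linalg.norm((bl+br-tl-tr)/2))
d=(bl+br-tl-tr)/2;print("yaw",np.degrees(np.arctan2(d[1],d[0])),"origin",(bl+br)/2,"ledge end",(tl+tr)/2)
n=d/np.linalg.norm(d);print("web end x",n@((w1+w2)/2-(bl+br)/2),"w",np.linalg.norm(w1-w2), "web off", [np.array([-n[1],n[0]])@(q-(bl+br)/2) for q in [(w1+w2)/2,wm]])
yaw=np.arctan2(n[1],n[0])
g=(bl+br)/2-.058*n;print("grasp",g)
t=load("top1")[1]
R=np.array([[-n[0],-n[1],0],[-n[1],n[0],0],[0,0,-1]]).T
s2=observe();todo(s2,(*g,.045+.155),R)
# check corners in the top view
o=(bl+br)/2;ny=np.array([-n[1],n[0]])
for x,y,z in [(0,.014,.072),(0,-.014,.072),(-.15,.015,.004),(-.15,-.015,.004)]:
    print(proj(t,np.r_[o+x*n+y*ny,z]).round(1))
```

```text
plate w 0.028168403374687064 ledge w 0.02608203826212462 length 0.14704650895259774
yaw -13.20834821702898 origin [ 0.50702964 -0.04336876] ledge end [ 0.36387316 -0.00976971]
web end x -0.07236607151186164 w 0.008168440484722707 web off [np.float64(-0.0007221759766637154), np.float64(2.2591870627135453e-05)]
grasp [ 0.45056399 -0.03011619]
offset units [-0.109 -0.244  3.274]
angular units [0.05  0.018 0.325]
[318.6 256.1]
[333.  259.3]
[302.1 332.6]
[316.7 335.8]
```

Request:
carry_out(plan=[{"angular": [0,0,0.3],"offset": [-0.1,-0.25,0.3],"hand": 0.6},{"angular": [0,0,0],"offset": [0,0,0.8],"hand": 0.6},{"angular": [0,0,0],"offset": [0,0,0.8],"hand": 0.6},{"angular": [0,0,0],"offset": [0,0,0.6],"hand": 0.6},{"angular": [0,0,0],"offset": [0,0,0],"hand": 0.6}])

```text
clock: 4.22
tool_pos: [0.4562, -0.0335, 0.2446]
orientation: [[-0.973, 0.231, 0.013], [0.231, 0.973, 0.004], [-0.012, 0.007, -1.0]]
wrist_force: [-0.5, 0.9, 1.3]
opening: 0.598
```

Run:
```python
from h import *
s,f=save("wrist","w3"); print(s["tool_pos"],s["clock"],s["wrist_force"])
a=np.radians(-13.2);n=np.array([np.cos(a),np.sin(a)])
R=np.array([[-n[0],-n[1],0],[-n[1],n[0],0],[0,0,-1]]).T
todo(s,(.4506,-.0301,.2),R)
```

```text
[ 0.45618061 -0.03347881  0.24461104] 4.225 [-0.5037244   0.93498587  1.32397213]
offset units [0.112 0.028 0.742]
angular units [ 0.077  0.139 -0.033]
```

View pics/w3.png

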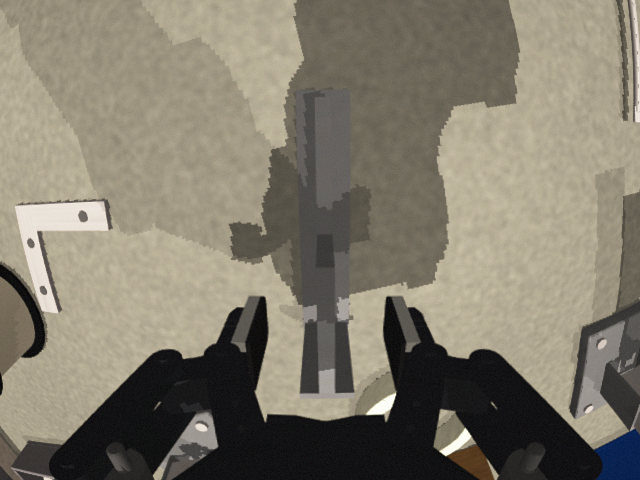

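Run:
```python
from h import *
s,f=load("w3")
P=[onz(f,u,z,s)[:2] for u,z in [((300,397),.072),((352,397),.072),((297,91),.004),((350,90),.004),((318,267),.072),((335,267),.072)]]
bl,br,tl,tr,w1,w2=P;o=(bl+br)/2
d=o-(tl+tr)/2;n=d/np.linalg.norm(d)
print(np.linalg.norm(bl-br),np.linalg.norm(tl-tr),np.linalg.norm(d),"yaw",np.degrees(np.arctan2(d[1],d[0])),o)
d2=o-(w1+w2)/2;print("web",np.linalg.norm(d2),np.linalg.norm(w1-w2),np.degrees(np.arctan2(d2[1],d2[0])),"grasp",o-.058*n)
e=br-bl;print("edge yaw",np.degrees(np.arctan2(-e[0],e[1])))
```

```text
0.02670638730251499 0.029052276464577288 0.1482111560802798 yaw -13.0609906803203 [ 0.50844466 -0.04447065]
web 0.07410336246225042 0.007044232646205392 -13.497398066538578 grasp [ 0.45194511 -0.03136333]
edge yaw -13.83749490509497
```

Request:
carry_out(plan=[{"angular": [0.08,0.14,0],"offset": [0.08,0.0,0.4],"hand": 0.6},{"angular": [0,0,0],"offset": [0,0,0.3],"hand": 0.6},{"angular": [0,0,0],"offset": [0,0,0],"hand": 0.6}])

```text
clock: 4.65
tool_pos: [0.4548, -0.0333, 0.2076]
orientation: [[-0.972, 0.233, 0.009], [0.233, 0.972, -0.001], [-0.009, 0.002, -1.0]]
wrist_force: [0.1, -0.5, 0.0]
opening: 0.603
```

Run:
```python
from h import *
s=observe();print(s["tool_pos"],s["clock"],s["wrist_force"])
a=np.radians(-13.2);n=np.array([np.cos(a),np.sin(a)])
R=np.array([[-n[0],-n[1],0],[-n[1],n[0],0],[0,0,-1]]).T
todo(s,(.4515,-.031,.2),R)
```

```text
[ 0.45480695 -0.0332504   0.20760486] 4.65 [ 0.05055939 -0.54182103  0.02575764]
offset units [0.064 0.023 0.126]
angular units [ 0.019  0.106 -0.056]
```

Request:
carry_out(plan=[{"angular": [0.0,0.12,0],"offset": [0.07,0.02,0.13],"hand": 0.6},{"angular": [0,0,0],"offset": [0,0,0],"hand": 0.6},{"angular": [0,0,0],"offset": [0,0,0],"hand": 0.3},{"angular": [0,0,0],"offset": [0,0,0],"hand": 0.0},{"angular": [0,0,0],"offset": [0,0,0],"hand": 0.0}], newtons=60)

```text
clock: 5.28
tool_pos: [0.4519, -0.0311, 0.2028]
orientation: [[-0.972, 0.233, 0.004], [0.233, 0.972, 0.002], [-0.003, 0.003, -1.0]]
wrist_force: [-0.0, -0.0, -4.2]
opening: 0.083
```

Request:
carry_out(plan=[{"angular": [0,0,0],"offset": [0,0,0],"hand": 0.0},{"angular": [0,0,0],"offset": [0,0,0],"hand": 0.0},{"angular": [0,0,0],"offset": [0,0,0],"hand": 0.0}])

```text
clock: 5.65
tool_pos: [0.4519, -0.0311, 0.2028]
orientation: [[-0.972, 0.233, 0.004], [0.233, 0.972, 0.002], [-0.003, 0.003, -1.0]]
wrist_force: [0.7, 0.4, 1.1]
opening: 0.087
```

Run:
```python
from h import *
s,f=save("wrist","w4");print(s["tool_pos"],s["clock"],s["wrist_force"],s["torque"],s["opening"],s["orientation"].round(4))
cv2.imwrite("pics/w4z.png",cv2.resize(f["color"][60:460,200:450,::-1],None,fx=1.5,fy=1.5,interpolation=cv2.INTER_CUBIC))
```

```text
[ 0.45193103 -0.03111886  0.20278074] 5.65 [0.7261609  0.38893807 1.09850002] [-0.04119983 -0.04007656 -0.01264183] 0.08725963488024682 [[-0.9724  0.2334  0.0037]
 [ 0.2334  0.9724  0.0021]
 [-0.0031  0.0029 -1.    ]]
```

View pics/w4z.png

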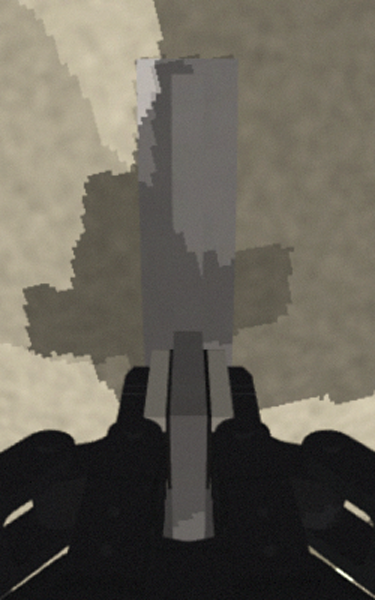

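Run:
```python
from h import *
s,f=load("w4")
px=lambda u:(200+(u[0]-.25)/1.5,60+(u[1]-.25)/1.5)
bl,br,tl,tr=P=[onz(f,px(u),z,s) for u,z in [((163,541),.072),((215,541),.072),((136,59),.004),((239,57),.004)]]
o=(bl+br)/2;t=(tl+tr)/2;d=(o-t)[:2];n=d/np.linalg.norm(d)
print(np.linalg.norm(bl-br),np.linalg.norm(tl-tr),np.linalg.norm(d),"yaw",np.degrees(np.arctan2(d[1],d[0])),o)
R=s["orientation"];print("tool yaw",np.degrees(np.arctan2(-R[1,0],-R[0,0])),"origin in tool",R.T@(np.r_[o[:2],0]-s["tool_pos"]),"tail", R.T@(t-s["tool_pos"]))
```

```text
0.0131745237065429 0.030321531153151202 0.11491228219336254 yaw -13.436185969795826 [ 0.47530428 -0.0362682   0.072     ]
tool yaw -13.495186188667189 origin in tool [-2.32993957e-02 -1.49388870e-04  2.02854551e-01] tail [ 0.09159984 -0.0002549   0.19849719]
```

Request:
carry_out(plan=[{"angular": [0,0,0],"offset": [0,0,-0.2],"hand": 0.0},{"angular": [0,0,0],"offset": [0,0,-0.5],"hand": 0.0},{"angular": [0,0,0],"offset": [0,0,-0.6],"hand": 0.0},{"angular": [0,0,0],"offset": [0,0,-0.6],"hand": 0.0},{"angular": [0,0,0],"offset": [0,0,0],"hand": 0.0}])

```text
clock: 6.32
tool_pos: [0.4505, -0.0316, 0.3218]
orientation: [[-0.972, 0.234, 0.001], [0.234, 0.972, 0.003], [-0.0, 0.003, -1.0]]
wrist_force: [0.7, 0.1, -3.7]
opening: 0.085
```

```bash
cat >> h.py <<'E'
YAW=np.radians(8.93);O=np.array([.6167,-.1940])
NX=np.array([np.cos(YAW),np.sin(YAW)]);NY=np.array([-NX[1],NX[0]])
RT=np.array([[-NX[0],-NX[1],0],[-NX[1],NX[0],0],[0,0,-1]]).T
BT=np.array([-.058,-.0002,.2028])
def brk(s):
    p=s["tool_pos"]+s["orientation"]@BT
    return np.array([NX@(p[:2]-O),NY@(p[:2]-O),p[2]])*1000
def goal(s,x,y,z):
    """bracket origin wanted in upright frame mm, upright yaw"""
    p=np.r_[O+x/1000*NX+y/1000*NY,z/1000]-RT@BT
    print("brk now mm",brk(s).round(1)); todo(s,p,RT)
E
python3 - <<'E'
from h import *
s=observe();print(s["tool_pos"],s["clock"],s["wrist_force"],s["torque"],s["opening"])
goal(s,-40,0,112)
E
```

```text
[ 0.45048742 -0.03155945  0.32179164] 6.325 [ 0.68424344  0.07440898 -3.6552407 ] [-0.03194646 -0.01369375  0.00655296] 0.08539491558306359
brk now mm [-85.2 164.4 119. ]
offset units [-1.815 -2.606  0.11 ]
angular units [ 0.031  0.011 -4.49 ]
```

Request:
carry_out(plan=[{"angular": [0,0,-0.9],"offset": [-0.3,-0.5,0],"hand": 0.0},{"angular": [0,0,-0.9],"offset": [-0.2,-0.55,0],"hand": 0.0},{"angular": [0,0,-0.9],"offset": [-0.2,-0.55,0],"hand": 0.0},{"angular": [0,0,-0.9],"offset": [-0.2,-0.55,0],"hand": 0.0},{"angular": [0,0,-0.9],"offset": [-0.1,-0.5,0],"hand": 0.0}])

```text
clock: 6.95
tool_pos: [0.4977, -0.1964, 0.3185]
orientation: [[-0.984, -0.175, -0.004], [-0.175, 0.984, 0.006], [0.003, 0.006, -1.0]]
wrist_force: [0.5, 0.2, -3.4]
opening: 0.086
```

Request:
carry_out(plan=[{"angular": [0,0,0],"offset": [0,0,0],"hand": 0.0}])

```text
clock: 7.08
tool_pos: [0.4974, -0.1988, 0.3175]
orientation: [[-0.985, -0.172, -0.005], [-0.172, 0.985, 0.005], [0.004, 0.006, -1.0]]
wrist_force: [-0.2, 0.4, -2.4]
opening: 0.087
```

Run:
```python
from h import *
s=observe();print(s["tool_pos"],s["clock"],s["wrist_force"],s["torque"],s["opening"])
goal(s,-30,0,112)
```

```text
[ 0.49739937 -0.19878193  0.31749336] 7.075 [-0.17745336  0.41914337 -2.4072544 ] [0.03448018 0.03742307 0.03074783] 0.08668312989505772
brk now mm [-61.5  15.9 114.5]
offset units [-0.506 -0.236  0.041]
angular units [ 0.071 -0.047  0.199]
```

Request:
carry_out(plan=[{"angular": [0.07,-0.05,0.2],"offset": [-0.2,-0.24,0.04],"hand": 0.0},{"angular": [0,0,0],"offset": [-0.3,0,0],"hand": 0.0},{"angular": [0,0,0],"offset": [0,0,0],"hand": 0.0},{"angular": [0,0,0],"offset": [0,0,0],"hand": 0.0}])

```text
clock: 7.58
tool_pos: [0.5312, -0.2058, 0.313]
orientation: [[-0.988, -0.155, -0.003], [-0.155, 0.988, 0.002], [0.002, 0.002, -1.0]]
wrist_force: [-0.8, -0.3, -2.8]
opening: 0.088
```

Run:
```python
from h import *
s,f=save("side","side2");t,g=save("top","top2")
print(s["tool_pos"],s["clock"],s["wrist_force"],s["torque"],s["opening"])
goal(s,-16,0,112)
cv2.imwrite("pics/a.png",cv2.resize(f["color"][160:260,255:355,::-1],None,fx=6,fy=6,interpolation=cv2.INTER_CUBIC))
cv2.imwrite("pics/b.png",cv2.resize(g["color"][150:250,350:450,::-1],None,fx=6,fy=6,interpolation=cv2.INTER_CUBIC))
```

```text
[ 0.53117779 -0.20582038  0.31301363] 7.575 [-0.79165144 -0.32290303 -2.80857521] [-0.03730842  0.0462809  -0.01098028] 0.08813856205457199
brk now mm [-28.8   1.9 110.1]
offset units [-0.205 -0.023 -0.03 ]
angular units [ 0.029 -0.027  0.002]
```

View pics/a.png

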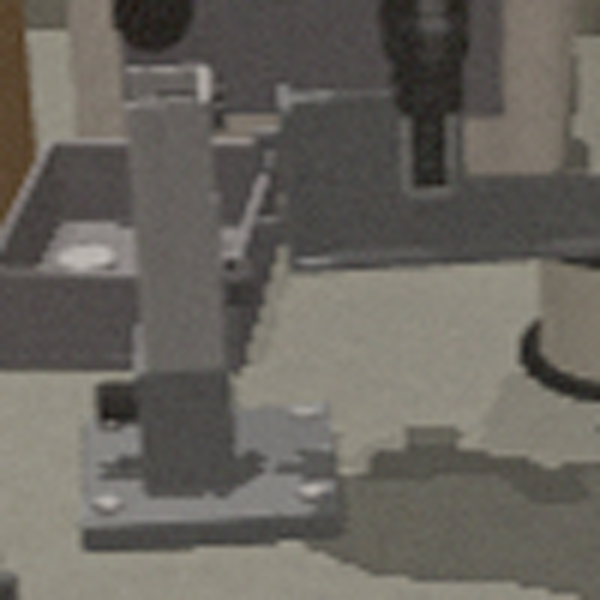

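View pics/b.png

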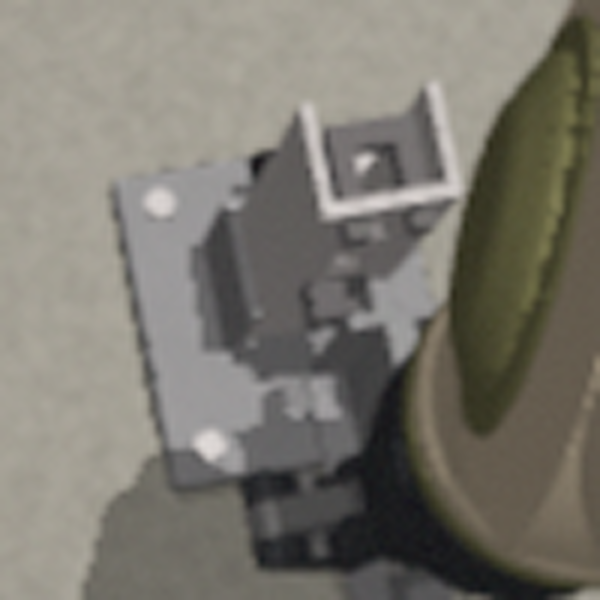

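Run:
```python
from h import *
s,f=load("side2");t,g=load("top2")
R=s["orientation"]
def W(x,y,z): return s["tool_pos"]+R@(BT+np.array([-x,y,-z])/1000)
def U(x,y,z): return np.r_[O+x/1000*NX+y/1000*NY,z/1000]
za=lambda f,p,o:((proj(f,p)-o)*6+2.5).round(0)
so=np.array([255,160]);to=np.array([350,150])
for p in [(0,14,72),(0,-14,72),(0,14,4),(-150,15,4),(11.5,3,58),(11.5,3,18)]: print("brk",p,za(f,W(*p),so),za(g,W(*p),to))
for p in [(0,20,189.6),(0,-20,189.6),(-45,50,14),(-45,-50,14),(65,50,14)]: print("upr",p,za(f,U(*p),so),za(g,U(*p),to))
```

```text
brk (0, 14, 72) [287. 110.] [349. 325.]
brk (0, -14, 72) [285.  85.] [445. 309.]
brk (0, 14, 4) [295. 264.] [308. 372.]
brk (-150, 15, 4) [656. 246.] [402. 856.]
brk (11.5, 3, 58) [260. 134.] [369. 291.]
brk (11.5, 3, 18) [265. 223.] [344. 321.]
upr (0, 20, 189.6) [215. 100.] [319. 224.]
upr (0, -20, 189.6) [214.  64.] [457. 201.]
upr (-45, 50, 14) [347. 513.] [169. 493.]
upr (-45, -50, 14) [336. 402.] [456. 444.]
upr (65, 50, 14) [ 84. 527.] [109. 183.]
```

Run:
```python
from h import *
s,f=load("side2");t,g=load("top2")
im=cv2.resize(g["color"][150:290,330:470,::-1],None,fx=5,fy=5,interpolation=cv2.INTER_CUBIC)
R=s["orientation"]
def W(x,y,z): return s["tool_pos"]+R@(BT+np.array([-x,y,-z])/1000)
for p in [(0,14,72),(0,-14,72),(0,14,0),(0,-14,0),(-150,15,4),(-75,4,72),(-75,-4,72)]:
    q=(proj(g,W(*p))-[330,150])*5+2; cv2.circle(im,tuple(int(v) for v in q),3,(0,0,255),-1)
cv2.imwrite("pics/c.png",im[:599])
```

```text
(no output)
```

View pics/c.png

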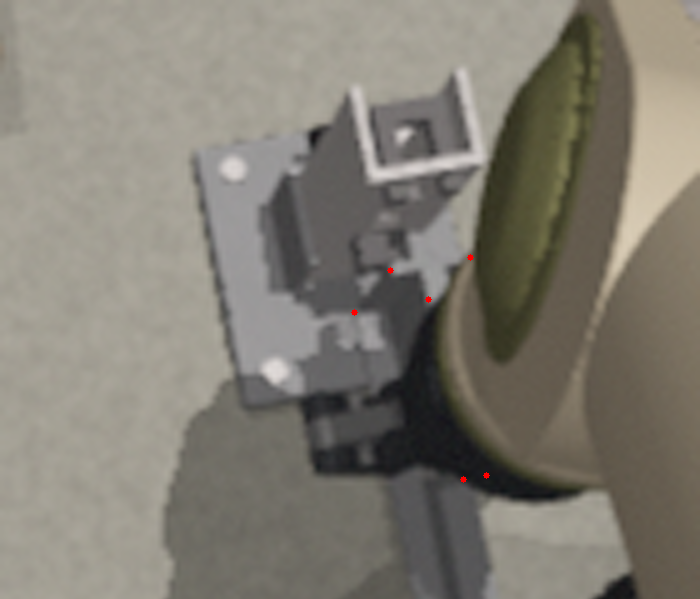

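Request:
carry_out(plan=[{"angular": [0.03,-0.03,0],"offset": [-0.14,-0.03,-0.03],"hand": 0.0},{"angular": [0,0,0],"offset": [0,0,0],"hand": 0.0},{"angular": [0,0,0],"offset": [0,0,0],"hand": 0.0}])

```text
clock: 8.05
tool_pos: [0.5399, -0.2062, 0.3155]
orientation: [[-0.988, -0.155, 0.001], [-0.155, 0.988, -0.0], [-0.001, -0.001, -1.0]]
wrist_force: [0.2, -0.4, -3.1]
opening: 0.087
```

```bash
cat > st.py <<'E'
from h import *
s=observe();f=s["wrist_force"];print("t",s["clock"],"F local x %.1f y %.1f z %.1f"%(NX@f[:2],NY@f[:2],f[2]),"tq",s["torque"].round(2),"open",s["opening"].round(3))
goal(s,-13,0,112)
E
python3 st.py
```

```text
Traceback (most recent call last):
  File "st.py", line 2, in <module>
    s=observe();f=s["wrist_force"];print("t",s["clock"],"F local x %.1f y %.1f z %.1f"%(NX@f[:2],NY@f[:2],f[2]),"tq",s["torque"].round(2),"open",s["opening"].round(3))
                                                                                                                                                 ^^^^^^^^^^^^^^^^^^
AttributeError: 'float' object has no attribute 'round'
```

```bash
sed -i 's/s\["opening"\].round(3)/round(s["opening"],3)/' st.py; python3 st.py
```

```text
t 8.05 F local x 0.1 y -0.4 z -3.1 tq [-0.02  0.   -0.07] open 0.087
brk now mm [-19.5  -0.5 112.8]
offset units [-0.113  0.006  0.012]
angular units [-0.006  0.013  0.001]
```

Request:
carry_out(plan=[{"angular": [0,0,0],"offset": [-0.04,0,0.01],"hand": 0.0},{"angular": [0,0,0],"offset": [-0.04,0,0],"hand": 0.0},{"angular": [0,0,0],"offset": [-0.03,0,0],"hand": 0.0},{"angular": [0,0,0],"offset": [-0.03,0,0],"hand": 0.0}])

```text
clock: 8.55
tool_pos: [0.5485, -0.205, 0.3149]
orientation: [[-0.988, -0.155, 0.001], [-0.155, 0.988, -0.0], [-0.001, -0.0, -1.0]]
wrist_force: [-0.5, -0.4, -2.9]
opening: 0.086
```

```bash
python3 st.py
```

```text
t 8.55 F local x -0.5 y -0.3 z -2.9 tq [ 0.01  0.01 -0.01] open 0.086
brk now mm [-10.9  -0.6 112.1]
offset units [0.031 0.008 0.001]
angular units [-0.005  0.01  -0.003]
```

Request:
carry_out(plan=[{"angular": [0,0,0],"offset": [-0.03,0.005,0],"hand": 0.0},{"angular": [0,0,0],"offset": [-0.03,0.005,0],"hand": 0.0}])

```text
clock: 8.8
tool_pos: [0.5522, -0.2038, 0.3148]
orientation: [[-0.988, -0.155, 0.001], [-0.155, 0.988, -0.0], [-0.001, -0.0, -1.0]]
wrist_force: [-0.6, -0.8, -2.2]
opening: 0.088
```

```bash
python3 st.py
```

```text
t 8.8 F local x -0.7 y -0.7 z -2.2 tq [-0.05  0.02  0.01] open 0.088
brk now mm [-7.100e+00  1.000e-01  1.121e+02]
offset units [ 0.095 -0.003  0.   ]
angular units [-0.005  0.01  -0.003]
```

Request:
carry_out(plan=[{"angular": [0,0,0],"offset": [-0.025,0,0],"hand": 0.0},{"angular": [0,0,0],"offset": [-0.025,0,0],"hand": 0.0}])

```text
clock: 9.05
tool_pos: [0.5548, -0.2033, 0.3148]
orientation: [[-0.988, -0.155, -0.0], [-0.155, 0.988, -0.0], [0.0, -0.0, -1.0]]
wrist_force: [-1.3, -0.2, -1.0]
opening: 0.082
```

```bash
python3 st.py
```

```text
t 9.05 F local x -1.3 y 0.0 z -1.0 tq [-0.02  0.35  0.04] open 0.082
brk now mm [-4.700e+00  1.000e-01  1.119e+02]
offset units [ 0.14  -0.003 -0.001]
angular units [-0.002 -0.005 -0.005]
```

Request:
carry_out(plan=[{"angular": [0,0,0],"offset": [-0.025,0,0],"hand": 0.0},{"angular": [0,0,0],"offset": [-0.025,0,0],"hand": 0.0}])

```text
clock: 9.3
tool_pos: [0.5576, -0.2029, 0.3147]
orientation: [[-0.988, -0.155, -0.001], [-0.155, 0.988, -0.0], [0.001, 0.0, -1.0]]
wrist_force: [-3.3, -0.4, -1.2]
opening: 0.082
```

```bash
python3 st.py
```

```text
t 9.3 F local x -3.4 y 0.2 z -1.2 tq [0.   0.42 0.04] open 0.082
brk now mm [-2.000e+00  1.000e-01  1.119e+02]
offset units [ 0.188 -0.003 -0.001]
angular units [ 0.    -0.015 -0.006]
```

Request:
carry_out(plan=[{"angular": [0,0,0],"offset": [-0.02,0,0],"hand": 0.0},{"angular": [0,0,0],"offset": [-0.02,0,0],"hand": 0.0}])

```text
clock: 9.55
tool_pos: [0.5592, -0.2028, 0.3146]
orientation: [[-0.988, -0.154, -0.004], [-0.154, 0.988, -0.0], [0.004, 0.0, -1.0]]
wrist_force: [-9.1, -0.4, 2.0]
opening: 0.079
```

```bash
python3 st.py
python3 - <<'E'
from h import *
s,f=save("side","side3")
cv2.imwrite("pics/a3.png",cv2.resize(f["color"][160:260,255:355,::-1],None,fx=6,fy=6,interpolation=cv2.INTER_CUBIC))
E
```

```text
t 9.55 F local x -9.0 y 1.0 z 2.0 tq [-0.08  1.25  0.09] open 0.079
brk now mm [-9.000e-01  1.000e-01  1.116e+02]
offset units [ 0.215 -0.001 -0.002]
angular units [ 0.005 -0.042 -0.011]
```

View pics/a3.png

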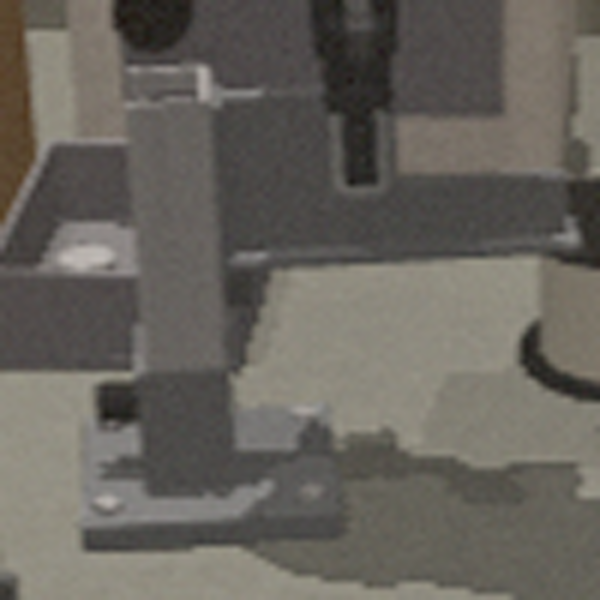

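Request:
carry_out(plan=[{"angular": [0,0,0],"offset": [-0.01,0,0],"hand": 0.0},{"angular": [0,0,0],"offset": [-0.005,0,0.02],"hand": 0.0},{"angular": [0,0,0],"offset": [-0.005,0,0.02],"hand": 0.0}])

```text
clock: 9.98
tool_pos: [0.5595, -0.2029, 0.3121]
orientation: [[-0.988, -0.154, -0.006], [-0.154, 0.988, -0.0], [0.006, 0.001, -1.0]]
wrist_force: [-5.1, -1.0, 0.3]
opening: 0.086
```

```bash
python3 st.py
```

```text
t 9.975 F local x -5.2 y -0.2 z 0.3 tq [-0.01  0.75  0.07] open 0.086
brk now mm [ -1.1  -0.  109. ]
offset units [ 0.219  0.001 -0.043]
angular units [ 0.008 -0.068 -0.017]
```

Request:
carry_out(plan=[{"angular": [0,-0.03,0],"offset": [-0.005,0,0.025],"hand": 0.0},{"angular": [0,-0.03,0],"offset": [-0.005,0,0.025],"hand": 0.0},{"angular": [0,0,0],"offset": [-0.005,0,0.025],"hand": 0.0}])

```text
clock: 10.35
tool_pos: [0.5592, -0.2032, 0.3072]
orientation: [[-0.988, -0.153, -0.004], [-0.153, 0.988, 0.001], [0.003, 0.001, -1.0]]
wrist_force: [-5.7, -0.1, 3.0]
opening: 0.084
```

```bash
python3 st.py
```

```text
t 10.35 F local x -5.7 y 0.8 z 3.0 tq [0.08 0.79 0.09] open 0.084
brk now mm [ -0.9  -0.3 104.2]
offset units [ 0.213  0.006 -0.125]
angular units [ 0.012 -0.04  -0.026]
```

Request:
carry_out(plan=[{"angular": [0,-0.02,0],"offset": [-0.005,0,0.03],"hand": 0.0},{"angular": [0,-0.02,0],"offset": [-0.005,0,0.03],"hand": 0.0}])

```text
clock: 10.6
tool_pos: [0.559, -0.2033, 0.3038]
orientation: [[-0.988, -0.153, -0.002], [-0.153, 0.988, 0.001], [0.002, 0.001, -1.0]]
wrist_force: [-6.8, -0.6, 4.4]
opening: 0.083
```

```bash
python3 st.py
```

```text
t 10.6 F local x -6.8 y 0.4 z 4.4 tq [0.08 1.16 0.07] open 0.083
brk now mm [ -0.8  -0.3 100.9]
offset units [ 0.21   0.006 -0.183]
angular units [ 0.016 -0.02  -0.03 ]
```

Request:
carry_out(plan=[{"angular": [0,-0.02,0],"offset": [0,0,0.03],"hand": 0.0},{"angular": [0,0,0],"offset": [0,0,0.03],"hand": 0.0}])

```text
clock: 10.85
tool_pos: [0.5587, -0.2034, 0.3011]
orientation: [[-0.988, -0.152, -0.0], [-0.152, 0.988, 0.001], [0.0, 0.001, -1.0]]
wrist_force: [-10.4, 0.7, 19.6]
opening: 0.084
```

```bash
python3 st.py
```

```text
t 10.85 F local x -10.1 y 2.3 z 19.6 tq [0.36 1.36 0.18] open 0.084
brk now mm [-0.8 -0.4 98.3]
offset units [ 0.203  0.008 -0.228]
angular units [ 0.015 -0.002 -0.034]
```

Run:
```python
from h import *
s,f=save("side","side4");t,g=save("top","top4");
a=cv2.resize(f["color"][160:260,255:355,::-1],None,fx=6,fy=6,interpolation=cv2.INTER_CUBIC)
cv2.imwrite("pics/a4.png",a[:600])
b=cv2.resize(g["color"][150:230,370:450,::-1],None,fx=7,fy=7,interpolation=cv2.INTER_CUBIC)
cv2.imwrite("pics/b4.png",b)
```

```text
(no output)
```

View pics/a4.png

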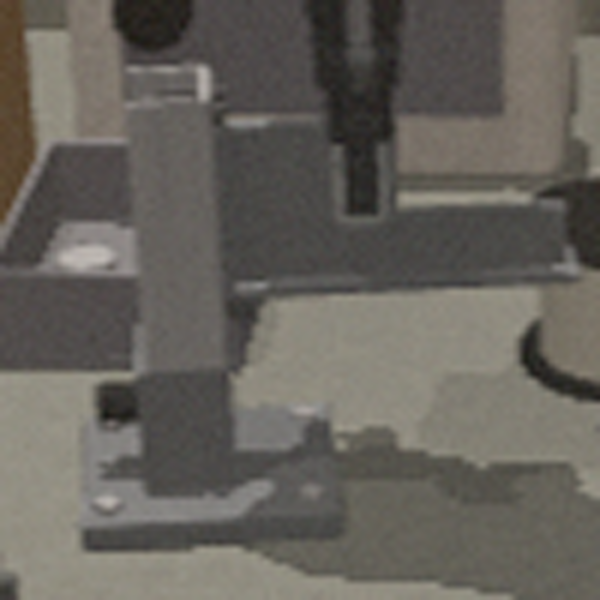

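View pics/b4.png

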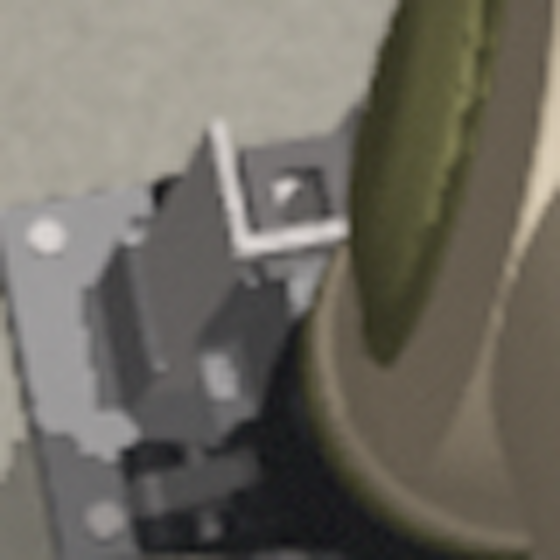

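Request:
carry_out(plan=[{"angular": [0,0,0],"offset": [0,0,0],"hand": 0.0},{"angular": [0,0,0],"offset": [0.01,0,-0.01],"hand": 0.0}])

```text
clock: 11.2
tool_pos: [0.5585, -0.2033, 0.3026]
orientation: [[-0.988, -0.153, 0.002], [-0.153, 0.988, 0.001], [-0.002, 0.001, -1.0]]
wrist_force: [-1.5, 0.3, 3.6]
opening: 0.083
```

```bash
python3 st.py;  python3 - <<'E'
from h import *
f=load("side4")[1]
for x,y,z in [(-6,9.5,175),(-6,9.5,184),(0,14,172.3),(0,14,170)]:
    print(((proj(f,np.r_[O+x/1000*NX+y/1000*NY,z/1000])-[255,160])*6+2.5).round(0))
E
```

```text
t 11.2 F local x -1.4 y 0.5 z 3.6 tq [0.16 0.27 0.04] open 0.083
brk now mm [-0.6 -0.3 99.9]
offset units [ 0.2    0.005 -0.204]
angular units [ 0.01   0.019 -0.03 ]
[231. 124.]
[230. 103.]
[217. 135.]
[217. 140.]
```

Request:
carry_out(plan=[{"angular": [0,0,0],"offset": [0,0,-0.02],"hand": 0.0},{"angular": [0,0,0],"offset": [0,0,-0.02],"hand": 0.0}])

```text
clock: 11.45
tool_pos: [0.5585, -0.2032, 0.3046]
orientation: [[-0.988, -0.153, 0.001], [-0.153, 0.988, 0.001], [-0.001, 0.001, -1.0]]
wrist_force: [-0.2, -1.2, -11.6]
opening: 0.088
```

```bash
python3 st.py
```

```text
t 11.45 F local x -0.4 y -1.2 z -11.6 tq [-0.22  0.29  0.01] open 0.088
brk now mm [ -0.7  -0.2 101.8]
offset units [ 0.201  0.004 -0.171]
angular units [ 0.012  0.015 -0.027]
```

Request:
carry_out(plan=[{"angular": [0,0,0],"offset": [0,0,0.01],"hand": 0.0},{"angular": [0,0,0],"offset": [0,0,0],"hand": 0.0},{"angular": [0,0,0],"offset": [0,0,0],"hand": 0.4},{"angular": [0,0,0],"offset": [0,0,0],"hand": 0.4},{"angular": [0,0,0],"offset": [0,0,0],"hand": 0.4}])

```text
clock: 12.08
tool_pos: [0.5602, -0.2031, 0.3048]
orientation: [[-0.988, -0.153, 0.006], [-0.153, 0.988, 0.001], [-0.006, -0.0, -1.0]]
wrist_force: [0.6, 0.4, 0.9]
opening: 0.399
```

```bash
python3 st.py; python3 -c "
from h import *
s,f=save('wrist','w5')"
```

```text
t 12.075 F local x 0.6 y 0.3 z 0.9 tq [-0.03 -0.    0.01] open 0.399
brk now mm [  2.   -0.6 102.3]
offset units [ 0.229  0.007 -0.169]
angular units [-0.002  0.066 -0.025]
```

View pics/w5.png

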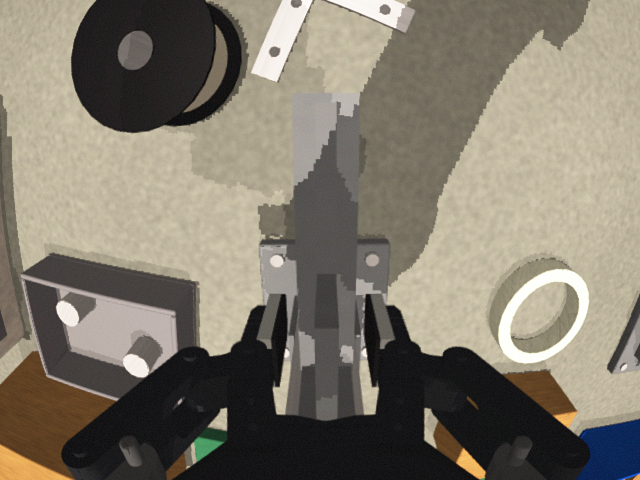

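Both fingers are clear of the web (pads at columns 275 and 375, web at 325). I'll retreat straight up.

Request:
carry_out(plan=[{"angular": [0,0,0],"offset": [0,0,-0.3],"hand": 0.4},{"angular": [0,0,0],"offset": [0,0,-0.7],"hand": 0.4},{"angular": [0,0,0],"offset": [0,0,-0.9],"hand": 0.4},{"angular": [0,0,0],"offset": [-0.3,0,-0.5],"hand": 0.4},{"angular": [0,0,0],"offset": [-0.3,0,0],"hand": 0.4}])

```text
clock: 12.75
tool_pos: [0.5946, -0.1981, 0.4593]
orientation: [[-0.988, -0.152, 0.009], [-0.152, 0.988, -0.0], [-0.009, -0.001, -1.0]]
wrist_force: [0.0, 0.5, -1.0]
opening: 0.402
```

Request:
carry_out(plan=[{"angular": [0,0,0],"offset": [-0.4,0,0],"hand": 0.4},{"angular": [0,0,0],"offset": [-0.4,0,0],"hand": 0.4},{"angular": [0,0,0],"offset": [0,0,0],"hand": 0.4},{"angular": [0,0,0],"offset": [0,0,0],"hand": 0.4}])

```text
clock: 13.25
tool_pos: [0.6426, -0.1904, 0.466]
orientation: [[-0.988, -0.152, 0.014], [-0.152, 0.988, -0.001], [-0.014, -0.003, -1.0]]
wrist_force: [-0.1, -1.0, 0.8]
opening: 0.405
```

Run:
```python
from h import *
s,f=save("wrist","w6");t,g=save("side","side6");save("top","top6")
print(s["tool_pos"],s["wrist_force"],s["clock"])
a=cv2.resize(f["color"][60:260,240:440,::-1],None,fx=3,fy=3,interpolation=cv2.INTER_CUBIC)
cv2.imwrite("pics/a6.png",a)
cv2.imwrite("pics/b6.png",cv2.resize(g["color"][160:260,255:355,::-1],None,fx=6,fy=6,interpolation=cv2.INTER_CUBIC))
```

```text
[ 0.64255959 -0.19035657  0.46597991] [-0.08389842 -1.01574585  0.82569873] 13.25
```

View pics/w6.png

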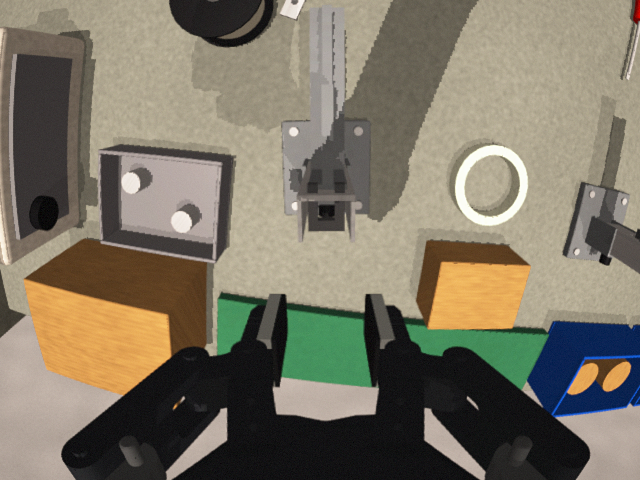

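View pics/b6.png

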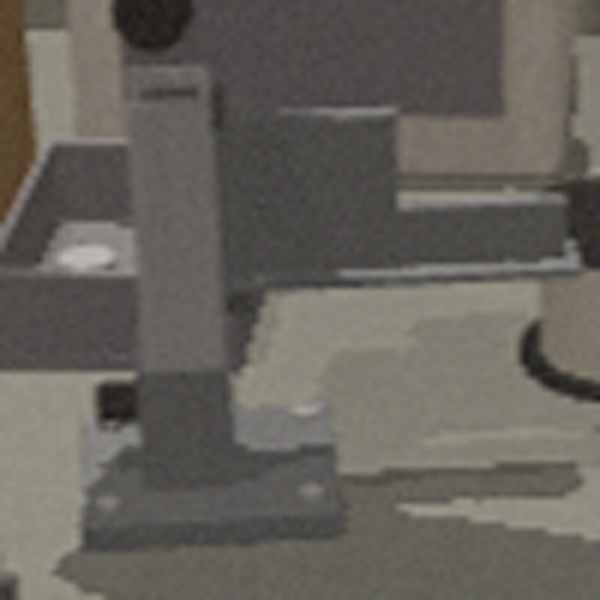

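Run:
```python
from h import *
s,f=load("w6")
cv2.imwrite("pics/a6.png",cv2.resize(f["color"][110:250,270:390,::-1],None,fx=4.2,fy=4.2,interpolation=cv2.INTER_CUBIC))
```

```text
(no output)
```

View pics/a6.png

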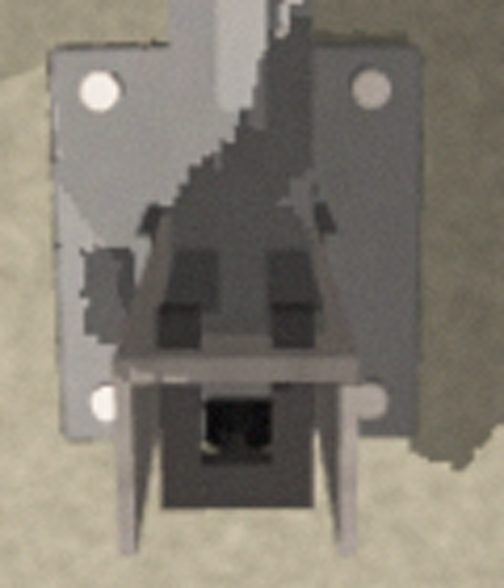

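The bracket hangs flush and centred, with the catch prongs visible over its plate at about (180,325) and (290,325) in the zoom. The gripper is clear, so I'm handing in.

```bash
python3 -c "
from bench import *
print(sign_off())"
```

```text
the job is handed in; nothing more can be done
None
```

I fitted the bracket to the empty upright, pressed it home until the catch locked, let go and handed the job in at about 13.4 s of the 51 s allowed. The hand-in gives no verdict, so what follows rests on my own readings.

- **Approach:** I measured the post as drawn out about 8 mm. The lugs went into the slots on the first try, with no sign of touching the plate beside them.
- **Hooking in:** The catch spring was felt at 1 to 3 N. The push was about 9 N when the bracket sat flush.
- **Pressing home:** The bracket met the step spring, then a hard stop 13.3 mm down. The highest wrist reading was about 20 N down plus 10 N towards the face.
- **Lock check:** Pulling gently upwards, the bracket rose about 3.5 mm and then held against roughly 12 N. That was a little more than the 2 to 3 mm stated, but my height readings are only good to 1 or 2 mm.
- **Final view:** After release the bracket hangs flush, level and centred, with the catch prongs apparently out over the back plate's top edge. The gripper was well clear at zero force.
- **Not confirmed:** I judged the catch and step from touch and pictures, as their joint values can't be read. The earlier side picture, taken during pressing, was too unclear to show the catch. I didn't measure the other items at the end, but the arm never went near enough to touch them.

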